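Load a board carrier under the spring flap of a programming jig

ROBOT

A 6-joint arm with a two-finger parallel gripper is mounted at the origin on the work surface. World frame = base frame: x ahead of the robot, y to its left, z up, the work surface at z = 0. Lengths are in m, angles in rad, forces in N, time in s.
With the tool pointing down it reaches from about 0.375 to 0.9 m from the base axis. Payload 3.1 kg.
Tool frame: the origin (TCP) lies on the centre line of the jaws, within the pads' length; the fingertips stand 17 mm ahead of it and the grasp point (between the pads) lies 2 mm behind it; y points along the fingers, z is the direction in which the jaws open and shut, and the axes are right-handed (so a half turn about y gives the same grasp; the last joint's range is limited). The gripper opens to 85 mm and grips with 20 to 120 N. Pads are 22 mm wide; open, the fingers measure 114 mm over their backs; the gripper's body (76 mm by 85 mm) begins 54 mm behind the grasp point. The pads swing forward as they close: fully open they stand 13 mm farther back than shut.
Start: joints at [1.141, 0.527, 1.433, -0, 1.181, -0.178], TCP at [0.156, 0.605, 0.248] pointing down, gripper open.
Joint ranges: [-3.08, 3.08], [-0.75, 2.2], [0.22, 2.44], [-1.43, 4.57], [0, 2.65], [-2.85, 2.85]. Speed limits (rad/s): [2.79, 2.79, 3.14, 3.14, 3.14, 3.14].

INTERFACE

Orientations are given as a unit quaternion [x, y, z, w].
In Python, from station import manip gives the robot as it stands.
- The arm moves only by the shell command python3 -m handwheel 'ROWS' [FORCE]. ROWS is JSON, one flat list of numbers, 7 for each row, row after row: the shift along the tool's x, y, z in cm, then the turn, a rotation vector about the tool's x, y, z in rad, then the finger opening in cm, from 0 to 8.54. A call has 1 to 10 rows; each row is the pose to reach, as a shift and turn from the pose commanded when the call began, along the tool's axes at that moment; what a row does not reach only later rows make up. A row lasts 1/12 s, in which the tool goes at most 41.7 mm and 7.16 degrees, less where a joint would pass 70% of its speed; a pose out of reach is approached as far as the arm can. A call with a gripper value outside its range is refused whole. The fingers move at their own pace and stop on an object; FORCE is the grip in N (left out, the last holds). Time passes only in rows, so rows that repeat a pose let the fingers close. It gives the time, the measured TCP pose, the force and the opening at its end, in the units of the state.
- manip.sense(): the state, without advancing time (a new reading comes with each control period).
- manip.snapshot(name): name is "side" or "top"; returns a dict with "frame" (384x512x3 uint8, red, green, blue), "depth" (384x512 float32, m along the optical axis (not along the pixel's ray), 0 where there is no reading), "camera_matrix" (3x3 intrinsics, pixels), "rvec" (rotation vector, rad) and "tvec" (3), from world to camera coordinates, as OpenCV has them. Camera axes: x right, y down, z forward; pixel columns grow to the right and rows downward; lengths in m; the calibration is good to about 2 mm. A picture is of the moment at which its call begins.
- manip.sign_off(): hands the job in, once; it reports no verdict.
The state is a dict: "t": time; "q": joint angles; "qd": joint speeds; "tau": joint torques, N m; "tcp_pos": TCP position; "tool_rot": TCP orientation; "force": force on the tool from outside, world axes, zero at the start; "ft_torque": the same for the moment, N m; "finger_gap": opening from 0.0 (shut) to 1.0 (fully open).
Only numpy, scipy, OpenCV 4.12 (cv2) and the standard library are available. Lean on these libraries where they do the work, as an engineer would, in place of code of your own. Each camera call takes 0.05 s, during which the arm holds its last target.

TASK

Load the board into the programming jig: with one fingertip press the yellow bar down to hold the spring flap open, and while it is held open push the blue board carrier along its lane with the other fingertip until it is fully home against the back stop. Then let the flap close so that its foot rests on the carrier. Only push the carrier, do not lift it, and leave everything else on the bench where it is.

Things in the scene. Friction and masses are not known exactly. Their poses are not given: they have to be found in the camera images.
- jig: Programming jig fixed to the table, grey base with aluminium rails, may be turned. Origin at table height; all 'jig' coordinates are from it: x the feed direction (away from the robot), y left, z up. Base spans x -140 to 120, y -75 to 66 mm; 12 mm thick right of y = 10, 5 mm thick left of it. Right half: the lane. Left half: the yellow press bar. Between them the flap's shaft.
- lane_mouth (a point): Near end of the lane, on its floor, mid-width: jig x = -135, y = -35, z = 12 mm. The lane runs straight along jig x to the back stop, 52 mm wide inside, between two rails 4 mm thick with tops at z = 20 mm
- back_stop (a point): Foot of the back stop's face, at the far end of the lane, mid-width: jig x = 100, y = -35, z = 12 mm. The stop's top is at z = 36 mm
- shaft_mid (a point): Middle of the flap's steel shaft, 8 mm thick, along jig x: jig x = -9, y = 0, z = 44 mm. Two aluminium posts hold its ends, at x = -130 and 112 mm, 10 mm (x) by 18 mm (y), 50 mm tall
- flap (a joint): Opening angle of the spring flap, rad: 0 closed, 0.65 fully open (stop). Pressing the press bar down opens it: the foot on the other side rises. A spring closes it: 0.10 Nm at 0 growing to 0.23 Nm at 0.65 (3 to 6 N on the middle of the bar). The foot clears the carrier from about 0.20; resting on the carrier's top it reads about 0.18
- press_bar (a point): Middle of the top of the ribbed yellow press bar, part of the flap: jig x -37.5, y 34, z 44 mm when closed. Bar 4 mm thick, x -120 to 45, y 0 to 48 mm, flat and level when closed; it tilts about the shaft, left edge going down: at angle a the top at y = d is d tan(a) lower (17 mm at d = 34, a = 0.46). Equal along its length: a fingertip may slide along it while pressing
- flap_foot (a point): Middle of the near lower edge of the flap's black rubber foot: jig x 40, y -48, z 27 mm when closed (x 40 to 100, y -40 to -56 mm). It hangs under the yellow flap plate (x 40 to 100, y 0 to -60, z 42 to 46 mm closed). Closed, it is 7 mm too low for the carrier, and pushing the carrier against it does not open it. Moves with the flap
- carrier: Blue plastic carrier with a green circuit board in its top: flat-sided block 80 (its x) x 48 x 22 mm, about 90 g, lying in the lane with 2 mm play each side, near end free to push. Origin at the centre of its underside. Home at the back stop: origin at jig x 60, y -35, z 12 mm, its near end at x = 20 mm, 20 mm short of the flap
- spare_carrier: empty grey plastic carrier, 80 x 48 x 22 mm, lying on the table; not needed. Origin at the centre of its underside
- solder_spool: spool of solder wire standing on end, 48 mm across, 46 mm tall; leave alone. Origin at the centre of its underside
- flux_bottle: small green bottle with black cap, 32 mm across, 75 mm tall; leave alone. Origin at the centre of its underside
- screw_jar: small glass jar with white cap, 44 mm across, 45 mm tall; leave alone. Origin at the centre of its underside
- screwdriver: red-handled screwdriver, 150 mm long, lying along its own x; leave alone
- esd_brush: black brush, 140 mm long, lying along its own x; leave alone
- tweezers: dark steel tweezers, 120 mm long, lying along their own x, 4 mm thick; leave alone
Mind the look-alikes: they are no part of the job. Leave any pink or purple look-alike of the carrier alone.

How it is judged:
By the outcome, as a careful person would: the job done as asked, in the order asked, and still so for the second after the job is handed in, with the robot touching nothing.
It also fails if it takes over 34 s, if anything falls off the work surface, if the arm or the gripper's body presses on something with over 40 N, if the wrist force passes 120 N, or if a joint passes its speed limit or range.

## Working session

There is one attempt and no reset: what is moved stays moved. The work goes in short steps, Python scripts to look and compute and a shell command to move; the robot and the scene stay as the last step left them, time stands still between calls to the robot, and variables do not carry over. Pictures are saved under pics/ and viewed, and the job is handed in when it is done.

```bash
ls; mkdir -p pics; python3 - <<'E'
from station import manip
import cv2,numpy as np
s=manip.sense()
for k in s: print(k,s[k])
for n in("side","top"):
    d=manip.snapshot(n); cv2.imwrite(f"pics/{n}0.png",cv2.cvtColor(d["frame"],cv2.COLOR_RGB2BGR))
    np.savez(f"{n}0.npz",**d)
    print(n,d["camera_matrix"].tolist(),d["rvec"],d["tvec"])
E
```

```text
pics
t 0.0
q [ 1.14052416e+00  5.28437395e-01  1.43392702e+00 -1.05555004e-05
  1.18141892e+00 -1.78526826e-01]
qd [-0.00033613 -0.0016959  -0.00016045  0.00049934 -0.00136673 -0.00050723]
tau [ 6.57410292e-04 -4.42348981e+01 -1.78023577e+01 -1.64447497e-04
  8.43127171e-03  7.79646854e-06]
tcp_pos [0.15537883 0.60465758 0.24734341]
tool_rot [ 0.70225221 -0.08899796  0.08854026 -0.70077231]
force [-0.06113146 -0.38953597  0.95976628]
ft_torque [ 0.00703899 -0.04638626 -0.00585107]
finger_gap 1.0014189203151564
side [[356.5294268302985, 0.0, 256.34717416135516], [0.0, 356.5294268302985, 188.82512554919643], [0.0, 0.0, 1.0]] [ 2.42316068 -0.06161551  0.03976523] [-0.55070716  0.10082741  0.8125257 ]
top [[406.4055119649129, 0.0, 255.0832907074151], [0.0, 406.4055119649129, 188.25813663935799], [0.0, 0.0, 1.0]] [ 2.13022927 -2.07459417  0.23971125] [0.02412396 0.57056071 0.91362298]
```

View pics/side0.png

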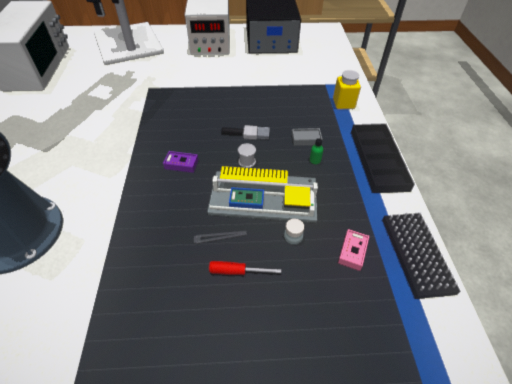

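View pics/top0.png

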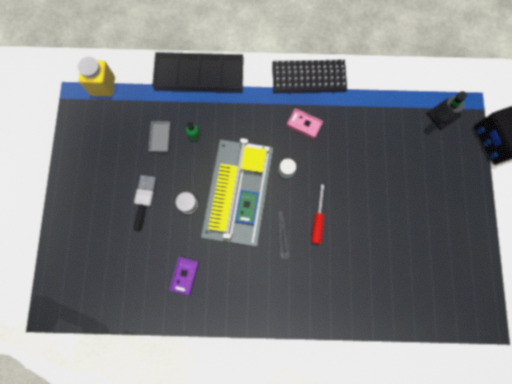

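The top view shows the jig around (238,192), with the yellow ribbed bar around (222,198), the yellow flap plate at (254,158), and the blue/green carrier at (247,207). Lookalikes are the purple one at (184,276), the pink one at (305,122) and the grey spare at (159,137). I'll enlarge and measure.

```bash
cat > h.py <<'E'
import numpy as np,cv2
def load(n,i=0): return dict(np.load(f"{n}{i}.npz"))
def ray(d,px,z):
    """pixels Nx2 -> world points on plane z"""
    px=np.atleast_2d(np.float64(px)); R=cv2.Rodrigues(d["rvec"])[0]; t=np.ravel(d["tvec"])
    c=-R.T@t; u=cv2.undistortPoints(px[:,None],d["camera_matrix"],None)[:,0]
    v=np.c_[u,np.ones(len(u))]@R
    return c+v*((z-c[2])/v[:,2])[:,None]
def proj(d,P): return cv2.projectPoints(np.atleast_2d(np.float64(P)),d["rvec"],d["tvec"],d["camera_matrix"],None)[0][:,0]
def mask(d,lo,hi): return cv2.inRange(cv2.cvtColor(d["frame"],cv2.COLOR_RGB2HSV),lo,hi)
def crop(d,x0,y0,x1,y1,k,f): cv2.imwrite(f,cv2.resize(cv2.cvtColor(d["frame"][y0:y1,x0:x1],cv2.COLOR_RGB2BGR),None,fx=k,fy=k,interpolation=cv2.INTER_CUBIC))
E
python3 - <<'E'
from h import *
t=load("top");s=load("side")
crop(t,190,130,290,250,5,"pics/t1.png"); crop(s,195,150,335,230,5,"pics/s1.png")
for n,d in(("top",t),("side",s)):
    R=cv2.Rodrigues(d["rvec"])[0]; print(n,"cam",-R.T@d["tvec"].ravel(), "base px",proj(d,[0,0,0]))
    m=mask(d,(25,150,120),(35,255,255))
    c,_=cv2.findContours(m,0,2)
    for k in c:
        if cv2.contourArea(k)>60:
            r=cv2.minAreaRect(k); print(r,cv2.contourArea(k)); print(ray(d,cv2.boxPoints(r),.045).round(4).tolist())
E
```

```text
top cam [0.35084156 0.0376517  1.01799852] base px [[265.81431281 442.0597819 ]]
((222.62789916992188, 197.24798583984375), (16.459360122680664, 65.93780517578125), 10.407711029052734) 991.5
[[0.4729, 0.1483, 0.045], [0.6356, 0.127, 0.045], [0.629, 0.0865, 0.045], [0.4668, 0.1092, 0.045]]
((253.09056091308594, 159.01698303222656), (21.19318199157715, 23.34321403503418), 10.619654655456543) 432.0
[[0.6235, 0.0767, 0.045], [0.6837, 0.0679, 0.045], [0.6748, 0.0153, 0.045], [0.6149, 0.0247, 0.045]]
((99.27828216552734, 72.57918548583984), (10.416768074035645, 22.403186798095703), 25.34617805480957) 88.5
[[0.8512, 0.4781, 0.045], [0.9102, 0.4597, 0.045], [0.8979, 0.4335, 0.045], [0.8392, 0.4522, 0.045]]
side cam [ 0.51629194 -0.4878963   0.68486668] base px [[ 14.70151586 233.06734138]]
((297.3781433105469, 195.70556640625), (26.361408233642578, 19.02296257019043), 4.085616588592529) 441.5
[[0.6148, 0.0199, 0.045], [0.6242, 0.078, 0.045], [0.6867, 0.0692, 0.045], [0.6745, 0.0117, 0.045]]
((253.56983947753906, 173.98756408691406), (66.97882843017578, 12.762787818908691), 3.9451863765716553) 758.5
[[0.4674, 0.1087, 0.045], [0.4691, 0.1525, 0.045], [0.6361, 0.129, 0.045], [0.6291, 0.0863, 0.045]]
((348.0697937011719, 92.39433288574219), (21.457988739013672, 30.14543342590332), 2.4895527362823486) 442.0
[[0.8133, 0.3838, 0.045], [0.8513, 0.5475, 0.045], [0.9211, 0.5394, 0.045], [0.8767, 0.3767, 0.045]]
```

```bash
python3 - <<'E'
from h import *
t=load("top")
for z,p in((0,(160,137)),(0,(184,276)),(0,(305,122)),(.045,(288,168)),(.046,(185,203)),(.075,(193,130)),(0,(284,235))): print(p,ray(t,p,z)[0].round(3))
E
```

```text
(160, 137) [0.717 0.294 0.   ]
(184, 276) [0.36  0.207 0.   ]
(305, 122) [ 0.77  -0.089  0.   ]
(288, 168) [ 0.628 -0.041  0.045]
(185, 203) [0.533 0.209 0.046]
(193, 130) [0.71  0.196 0.075]
(284, 235) [ 0.466 -0.036  0.   ]
```

View pics/t1.png

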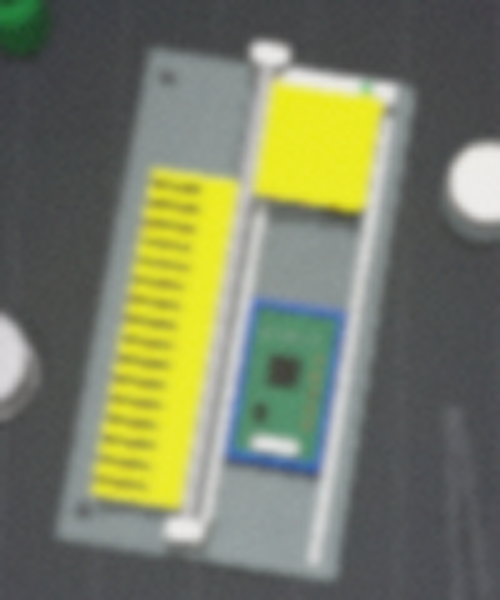

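View pics/s1.png

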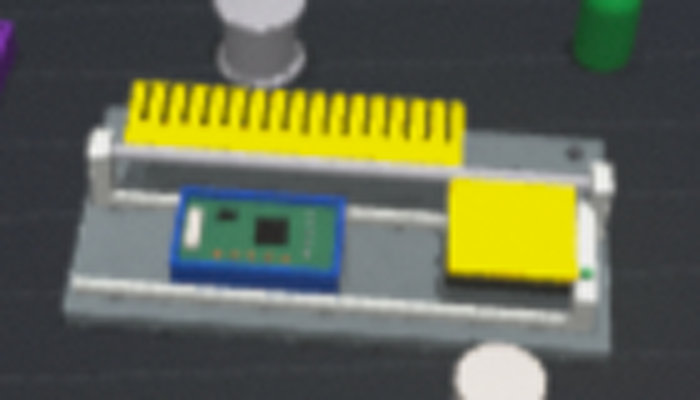

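The enlarged crops show the blue carrier with its green board in the lane: top-crop corners (256,300) to (318,470) on the right-hand side of the jig. It is the only blue one, and the pink, purple and grey ones lie outside the jig. Next I fit the jig and carrier.

```bash
cat > fit.py <<'E'
from h import *
from scipy.spatial.transform import Rotation as Ro
t=load("top");s=load("side")
J=[];W=[]
def add(d,px,j):
    for p,q in zip(px,j): W.append(ray(d,p,q[2]/1000)[0]);J.append(np.array(q)/1000)
c=lambda x,y:(190+x/5-.4,130+y/5-.4)
add(t,[c(148,48),c(57,540),c(335,578),c(413,88)],[(120,66,5),(-140,66,5),(-140,-75,12),(120,-75,12)])
for d,z in((t,0),(s,0)):
    m=mask(d,(25,150,120),(35,255,255))
    ks=[k for k in cv2.findContours(m,0,2)[0] if cv2.contourArea(k)>300]
    for k in ks:
        M=cv2.moments(k);p=(M['m10']/M['m00'],M['m01']/M['m00'])
        w=ray(d,p,.045)[0]
        if w[0]>.75: continue
        if w[1]<.07: add(d,[p],[(70,-30,46)])
        else: add(d,[p],[(-37.5,26,44)])
J=np.array(J);W=np.array(W)
# planar rigid fit
a=J[:,:2];b=W[:,:2];A=a-a.mean(0);B=b-b.mean(0)
th=np.arctan2((A[:,0]*B[:,1]-A[:,1]*B[:,0]).sum(),(A*B).sum())
R=np.array([[np.cos(th),-np.sin(th)],[np.sin(th),np.cos(th)]]);o=b.mean(0)-R@a.mean(0)
print("yaw",th,"o",o); print(((b-o)@R-a).round(4)*1000)
np.savez("jig.npz",th=th,o=o,R=R)
for d in(t,s):
    m=mask(d,(105,150,60),(125,255,255)); g=mask(d,(40,60,40),(90,255,255))
    cs=[k for k in cv2.findContours(m,0,2)[0]]
    P=np.array([p for k in cs for p in k[:,0]])
    w=ray(d,P,.034); j=(w[:,:2]-o)@R
    k=(abs(j[:,1]+.035)<.035)&(abs(j[:,0])<.14)
    print("carrier x",j[k,0].min(),j[k,0].max(),"y",j[k,1].min(),j[k,1].max())
E
python3 fit.py
```

```text
yaw -0.13671739459928436 o [0.58417389 0.08651308]
[[ 0.9  1.7]
 [-0.5 -0.6]
 [ 2.8  0.9]
 [-0.6  1.7]
 [-1.2  0.2]
 [-1.3 -1.6]
 [-0.3 -4.1]
 [ 0.1  1.7]]
carrier x -0.0878402106194343 -0.0878402106194343 y -0.05447786616781932 -0.05447786616781932
carrier x -0.08915986526851095 -0.01014920583564467 y -0.06731814978894599 -0.009982979526590836
```

```bash
cat > go.py <<'E'
import sys
from h import *
from scipy.spatial.transform import Rotation as Ro
from station import manip
def tgt(jx,jy,z):
    f=np.load("jig.npz");return np.r_[f["o"]+f["R"]@np.array([jx,jy])/1000,z/1000]
def report(jx,jy,z):
    f=np.load("jig.npz");s=manip.sense();R=Ro.from_quat(s["tool_rot"]);M=R.as_matrix()
    th=float(f["th"]);ey=np.array([-np.sin(th),np.cos(th),0]);zz=ey*np.sign(ey@M[:,2]);yy=np.array([0,0,-1.]);T=np.c_[np.cross(yy,zz),yy,zz]
    print("t",s["t"],"jig pos mm",np.r_[(s["tcp_pos"][:2]-f["o"])@f["R"],s["tcp_pos"][2]]*1000,"F jig",np.r_[s["force"][:2]@f["R"],s["force"][2]],"gap",s["finger_gap"])
    print("tool axes\n",M.round(3)); print("shift cm",(M.T@(tgt(jx,jy,z)-s["tcp_pos"])*100).round(2),"rotvec",(R.inv()*Ro.from_matrix(T)).as_rotvec().round(4))
if __name__=="__main__": report(*map(float,sys.argv[1:]))
E
python3 go.py -104 0 110
```

```text
t 0.1 jig pos mm [-495.40118853  454.97245296  247.41878083] F jig [-0.41067122 -0.00770363  0.17520051] gap 0.9991034308789418
tool axes
 [[ 0.968 -0.001  0.249]
 [-0.249 -0.002  0.968]
 [-0.    -1.    -0.002]]
shift cm [ 44.11  13.8  -40.68] rotvec [ 0.0019 -0.115  -0.0005]
```

```bash
python3 -m handwheel '[4,0.8,-3.6,0,-0.0115,0,5.5, 7,1.6,-6.5,0,-0.03,0,5.5, 10,2.2,-9.2,0,-0.05,0,5.5, 13,3,-12,0,-0.07,0,5.5, 16,4,-14.8,0,-0.09,0,5.5, 19,5,-17.5,0,-0.115,0,5.5, 22,6,-20.3,0,-0.115,0,5.5, 25,7,-23,0,-0.115,0,5.5, 28,8,-25.8,0,-0.115,0,5.5, 31,8,-28.6,0,-0.115,0,5.5]' 30; python3 go.py -104 0 110
```

```text
t: 0.93
tcp_pos: [0.3772, 0.2603, 0.1678]
tool_rot: [0.706, -0.049, 0.047, -0.705]
force: [0.2, 0.7, -0.3]
finger_gap: 0.644
t 0.9333 jig pos mm [-228.78004186  143.9696334   167.84703387] F jig [ 0.09666013  0.68102068 -0.33718123] gap 0.6443793861471252
tool axes
 [[ 0.991 -0.003  0.136]
 [-0.136 -0.001  0.991]
 [-0.003 -1.    -0.001]]
shift cm [ 12.49   5.77 -14.39] rotvec [ 0.0013  0.0002 -0.0025]
```

```bash
python3 -m handwheel '[2.5,0,-2.9,0,0,0,5.5, 5,0,-5.8,0,0,0,5.5, 7.5,0,-8.6,0,0,0,5.5, 10,1,-11.5,0,0,0,5.5, 12.5,2,-14.4,0,0,0,5.5, 12.5,4,-14.4,0,0,0,5.5, 12.5,5.6,-14.4,0,0,0,5.5, 12.5,5.6,-14.4,0,0,0,5.5, 12.5,5.6,-14.4,0,0,0,5.5]'; python3 go.py -104 0 80
python3 - <<'E'
from h import *
from station import manip
for n in("side","top"):
    d=manip.snapshot(n);np.savez(f"{n}1.npz",**d)
    crop(d,*((180,110,340,230) if n=="side" else (170,120,300,260)),5 if n=="side" else 4,f"pics/{n}1.png")
E
```

```text
t: 1.68
tcp_pos: [0.4808, 0.1025, 0.1124]
tool_rot: [0.705, -0.05, 0.047, -0.705]
force: [-0.0, 0.0, -0.2]
finger_gap: 0.643
t 1.6833 jig pos mm [-104.6206327     1.70682142  112.38886516] F jig [-0.00831513  0.02654754 -0.23284235] gap 0.6430480295339056
tool axes
 [[ 0.991 -0.003  0.137]
 [-0.137  0.     0.991]
 [-0.003 -1.    -0.   ]]
shift cm [ 0.07  3.24 -0.17] rotvec [ 0.0003 -0.0005 -0.003 ]
```

View pics/side1.png

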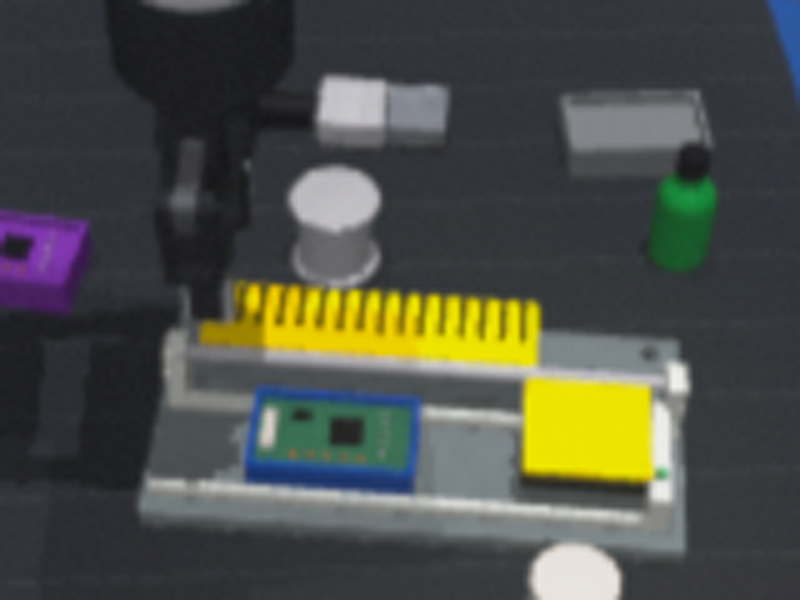

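View pics/top1.png

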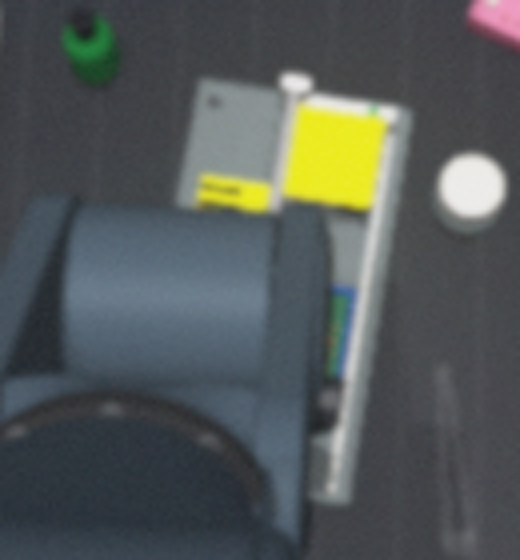

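```bash
python3 - <<'E'
from go import *
d=load("side",1)
for y in(-27,-42):
  for z in(85,95,105):
    print(y,z,[((proj(d,tgt(x,y,z))[0]-[180,110])*5+2).round(0).tolist() for x in(-115.6,-93.6)])
E
```

```text
-27 85 [[191.0, 336.0], [238.0, 339.0]]
-27 95 [[189.0, 321.0], [237.0, 324.0]]
-27 105 [[188.0, 306.0], [236.0, 309.0]]
-42 85 [[186.0, 360.0], [234.0, 363.0]]
-42 95 [[184.0, 345.0], [233.0, 348.0]]
-42 105 [[183.0, 330.0], [232.0, 333.0]]
```

```bash
python3 -m handwheel '[0,2,-0.2,0,0,0,5.5, 0,4,-0.2,0,0,0,5.5, 0,4.7,-0.2,0,0,0,5.5, 0,4.7,-0.2,0,0,0,5.5, 0,4.7,-0.2,0,0,0,5.5]'; python3 go.py -104 0 60
for i in 1 2; do python3 -m handwheel '[0,0.2,0,0,0,0,5.5, 0,0.2,0,0,0,0,5.5]' | egrep 'pos|force'; done
```

```text
t: 2.2
tcp_pos: [0.4816, 0.1011, 0.0667]
tool_rot: [-0.705, 0.048, -0.048, 0.705]
force: [0.7, 0.2, -0.3]
finger_gap: 0.642
t 2.2 jig pos mm [-103.64530607    0.42407996   66.70858034] F jig [ 0.64994533  0.25449855 -0.30648482] gap 0.6423187587032584
tool axes
 [[ 0.991  0.001  0.136]
 [-0.136 -0.     0.991]
 [ 0.001 -1.     0.   ]]
shift cm [-0.04  0.67 -0.04] rotvec [-0.0001  0.0008  0.0005]
tcp_pos: [0.482, 0.1008, 0.065]
force: [-0.6, -1.0, 0.3]
tcp_pos: [0.4816, 0.1007, 0.0625]
force: [0.9, -0.6, -0.5]
```

```bash

for i in 1 2 3 4; do python3 -m handwheel '[0,0.2,0,0,0,0,5.5, 0,0.2,0,0,0,0,5.5]' | egrep 'pos|force'; done
```

```text
tcp_pos: [0.4813, 0.1006, 0.0601]
force: [-0.5, -0.7, 0.1]
tcp_pos: [0.4812, 0.1006, 0.0579]
force: [0.7, 0.3, -0.6]
tcp_pos: [0.4814, 0.1006, 0.0561]
force: [-0.3, -0.9, 3.8]
tcp_pos: [0.4814, 0.1006, 0.0541]
force: [-0.9, -0.9, 3.7]
```

```bash
python3 -m handwheel '[0,0.4,0,0,0,0,5.5, 0,0.8,0,0,0,0,5.5, 0,0.8,0,0,0,0,5.5]'; python3 -m handwheel '[0,0.2,0,0,0,0,5.5, 0,0.4,0,0,0,0,5.5, 0,0.5,0,0,0,0,5.5, 0,0.5,0,0,0,0,5.5]'; python3 go.py 8 0 41
python3 - <<'E'
from h import *
from station import manip
for n in("side","top"):
    d=manip.snapshot(n);np.savez(f"{n}2.npz",**d)
    crop(d,*((180,110,340,230) if n=="side" else (170,120,300,260)),5 if n=="side" else 4,f"pics/{n}2.png")
E
```

```text
t: 3.45
tcp_pos: [0.4816, 0.1004, 0.0461]
tool_rot: [0.706, -0.048, 0.048, -0.705]
force: [-1.0, -1.6, 6.9]
finger_gap: 0.645
t: 3.78
tcp_pos: [0.4819, 0.1005, 0.0415]
tool_rot: [0.705, -0.048, 0.049, -0.705]
force: [-0.3, -1.5, 7.8]
finger_gap: 0.645
t 3.7833 jig pos mm [-103.270968     -0.11300928   41.53527643] F jig [-0.04762112 -1.4898378   7.80547807] gap 0.6445678614777268
tool axes
 [[ 0.991  0.001  0.137]
 [-0.137 -0.     0.991]
 [ 0.001 -1.     0.   ]]
shift cm [1.113e+01 7.000e-02 1.000e-02] rotvec [-0.0001 -0.0002  0.0012]
```

View pics/side2.png

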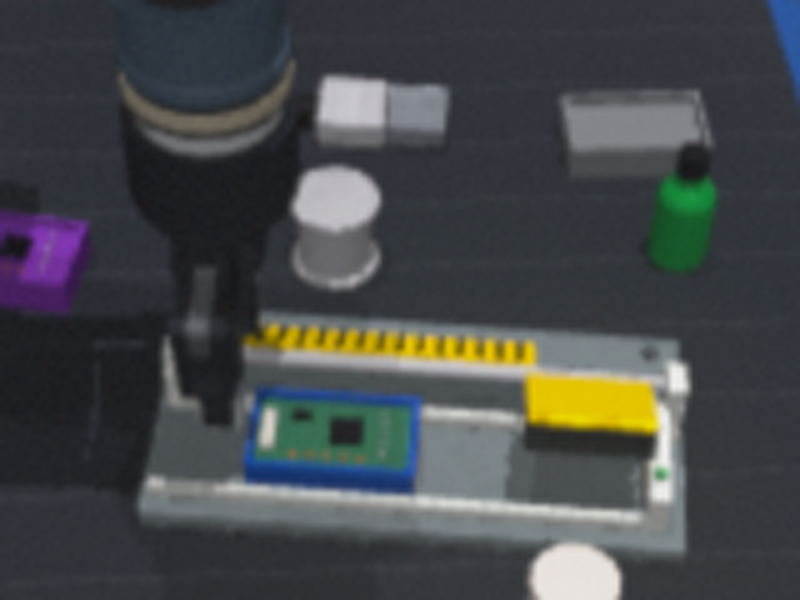

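```bash
python3 -m handwheel '[0.5,0,0,0,0,0,5.5, 1,0,0,0,0,0,5.5, 1.6,0,0,0,0,0,5.5, 2.2,0,0,0,0,0,5.5, 2.8,0,0,0,0,0,5.5, 3.4,0,0,0,0,0,5.5, 4,0,0,0,0,0,5.5, 4.6,0,0,0,0,0,5.5, 5,0,0,0,0,0,5.5, 5,0,0,0,0,0,5.5]'; python3 go.py 8 0 41
python3 - <<'E'
from h import *
from station import manip
for n in("side",):
    d=manip.snapshot(n);np.savez(f"{n}3.npz",**d)
    crop(d,180,110,340,230,5,f"pics/{n}3.png")
E
```

```text
t: 4.72
tcp_pos: [0.5289, 0.0948, 0.0409]
tool_rot: [-0.705, 0.05, -0.047, 0.706]
force: [-2.7, 2.1, 5.9]
finger_gap: 0.645
t 4.7167 jig pos mm [-55.8722425    0.65142535  40.90802435] F jig [-2.95818223  1.71111819  5.85475874] gap 0.6445785132075573
tool axes
 [[ 0.991 -0.005  0.137]
 [-0.137  0.001  0.991]
 [-0.005 -1.     0.001]]
shift cm [ 6.39 -0.04 -0.06] rotvec [-0.0006 -0.0003 -0.005 ]
```

View pics/side3.png

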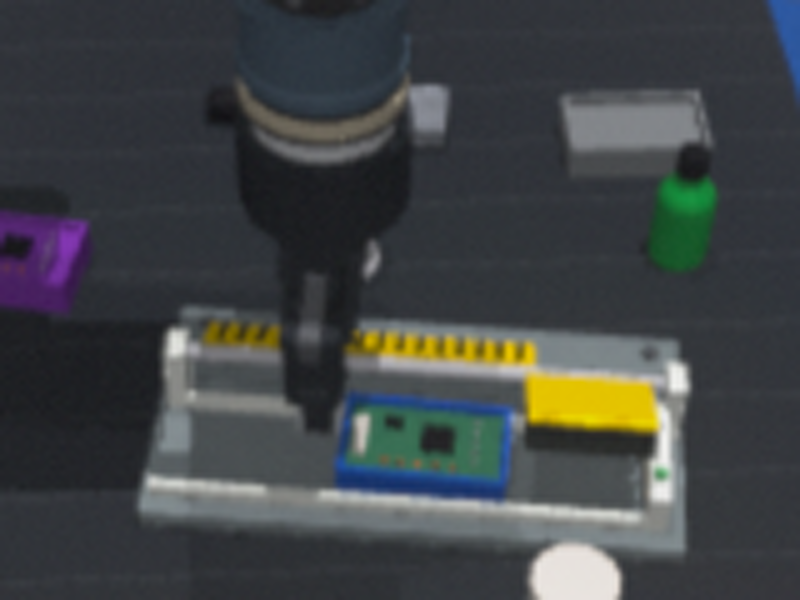

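```bash
python3 -m handwheel '[0.5,0,0,0,0,0,5.5, 1.1,0,0,0,0,0,5.5, 1.7,0,0,0,0,0,5.5, 2.3,0,0,0,0,0,5.5, 2.9,0,0,0,0,0,5.5, 3.5,0,0,0,0,0,5.5, 4.1,0,0,0,0,0,5.5, 4.7,0,0,0,0,0,5.5, 5.2,0,0,0,0,0,5.5, 5.2,0,0,0,0,0,5.5]'; python3 go.py 9 0 41
```

```text
t: 5.6
tcp_pos: [0.5807, 0.0879, 0.0409]
tool_rot: [-0.705, 0.05, -0.047, 0.706]
force: [-2.2, 3.3, 5.5]
finger_gap: 0.642
t 5.6 jig pos mm [-3.62040389  0.87522951 40.88166189] F jig [-2.63402035  2.98444589  5.49215397] gap 0.6420005532473185
tool axes
 [[ 0.991 -0.005  0.137]
 [-0.137  0.002  0.991]
 [-0.005 -1.     0.001]]
shift cm [ 1.26 -0.02 -0.09] rotvec [-0.001  -0.0002 -0.0047]
```

```bash
python3 -m handwheel '[0.3,0,0,0,0,0,5.5, 0.6,0,0,0,0,0,5.5, 0.9,0,0,0,0,0,5.5, 0.9,0,0,0,0,0,5.5]'|egrep 'pos|force'
for i in 1 2 3; do python3 -m handwheel '[0.15,0,0,0,0,0,5.5, 0.15,0,0,0,0,0,5.5]'|egrep 'pos|force'; done; python3 go.py 9 0 41
python3 - <<'E'
from h import *
from station import manip
for n in("side",):
    d=manip.snapshot(n);np.savez(f"{n}4.npz",**d)
    crop(d,180,110,340,230,5,f"pics/{n}4.png")
E
```

```text
tcp_pos: [0.5888, 0.0868, 0.0408]
force: [-3.1, 3.6, 5.1]
tcp_pos: [0.5897, 0.0867, 0.0407]
force: [-4.3, 3.5, 5.3]
tcp_pos: [0.5911, 0.0865, 0.0407]
force: [-4.7, 4.2, 4.7]
tcp_pos: [0.5925, 0.0863, 0.0407]
force: [-5.0, 4.0, 6.1]
t 6.4333 jig pos mm [ 8.32232562  0.93908767 40.72852287] F jig [-5.49830979  3.2333663   6.08799603] gap 0.6415990435130136
tool axes
 [[ 0.991 -0.007  0.136]
 [-0.136  0.002  0.991]
 [-0.007 -1.     0.001]]
shift cm [ 0.07 -0.03 -0.09] rotvec [-0.0009 -0.     -0.0073]
```

View pics/side4.png

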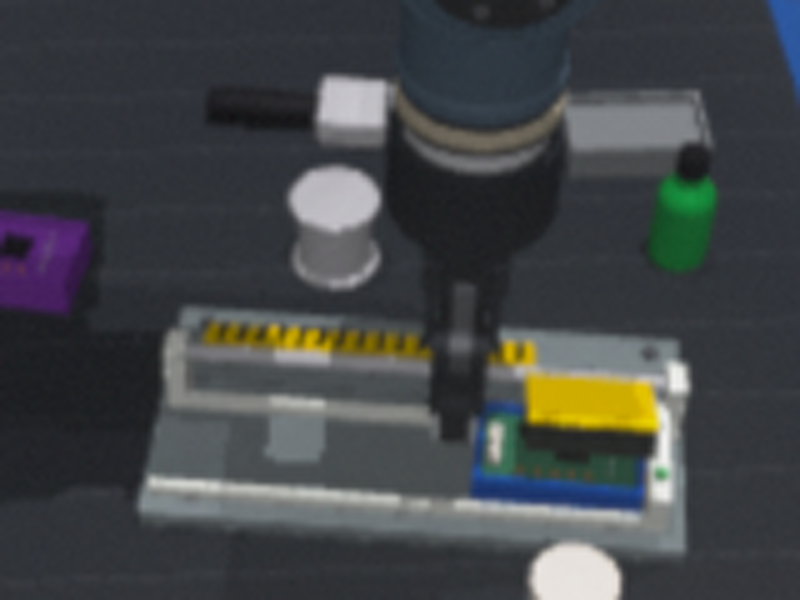

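```bash

for i in 1 2 3; do python3 -m handwheel '[0.12,0,0,0,0,0,5.5, 0.12,0,0,0,0,0,5.5]'|egrep 'pos|force'; done; python3 go.py 9 0 41
```

```text
tcp_pos: [0.5936, 0.0861, 0.0407]
force: [-4.4, 3.1, 5.9]
tcp_pos: [0.5937, 0.0861, 0.0406]
force: [-8.0, 3.7, 7.3]
tcp_pos: [0.5939, 0.0861, 0.0406]
force: [-7.6, 2.9, 8.7]
t 6.9833 jig pos mm [ 9.64873933  0.88105142 40.58285219] F jig [-7.90051865  1.79157794  8.74332849] gap 0.6452224371345748
tool axes
 [[ 0.991 -0.012  0.137]
 [-0.137  0.002  0.991]
 [-0.012 -1.     0.001]]
shift cm [-0.07 -0.04 -0.09] rotvec [-0.0006 -0.0005 -0.0124]
```

```bash

for i in 1 2; do python3 -m handwheel '[0.2,0,0,0,0,0,5.5, 0.2,0,0,0,0,0,5.5]'|egrep 'pos|force'; done; python3 go.py 9 0 41
python3 - <<'E'
from h import *
from station import manip
for n in("side","top"):
    d=manip.snapshot(n);np.savez(f"{n}5.npz",**d)
    crop(d,*((240,170,340,220) if n=="side" else (210,130,290,200)),8,f"pics/{n}5.png")
E
```

```text
tcp_pos: [0.594, 0.086, 0.0405]
force: [-11.3, 4.1, 10.7]
tcp_pos: [0.5941, 0.086, 0.0404]
force: [-13.1, 4.2, 13.7]
t 7.3167 jig pos mm [ 9.92526591  0.84766455 40.41936106] F jig [-13.50318964   2.39969964  13.72853435] gap 0.6443560625582384
tool axes
 [[ 0.99  -0.021  0.137]
 [-0.137  0.003  0.991]
 [-0.021 -1.     0.   ]]
shift cm [-0.09 -0.06 -0.08] rotvec [-0.0001 -0.0012 -0.0208]
```

View pics/side5.png

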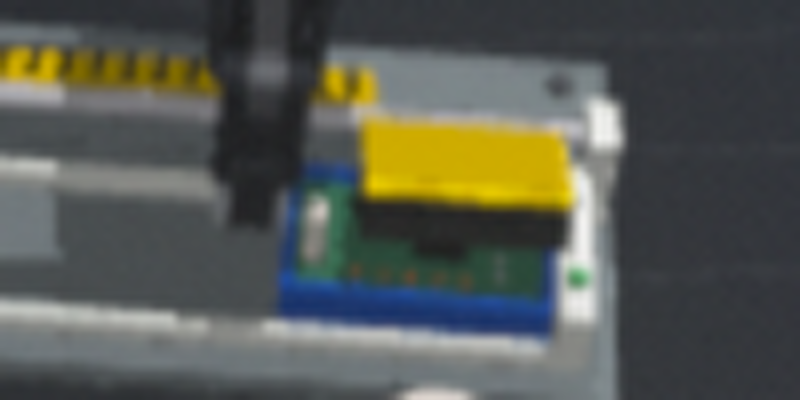

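Pushing force has reached 13 N with no further motion, and the carrier meets the white stop at crop (555,300). I'll back off while still holding the flap.

```bash
python3 -m handwheel '[-0.3,0,0,0,0,0,5.5, -0.6,0,0,0,0,0,5.5, -0.9,0,0,0,0,0,5.5, -1.2,0,0,0,0,0,5.5, -1.2,0,0,0,0,0,5.5]'; python3 go.py 9 0 41
```

```text
t: 7.83
tcp_pos: [0.5934, 0.0865, 0.0419]
tool_rot: [-0.705, 0.047, -0.05, 0.706]
force: [1.3, 5.7, 3.7]
finger_gap: 0.646
t 7.8333 jig pos mm [ 9.13025937  1.21608051 41.90092671] F jig [0.47292883 5.8114086  3.66793978] gap 0.6458555827189687
tool axes
 [[ 0.991  0.005  0.137]
 [-0.137  0.001  0.991]
 [ 0.005 -1.     0.002]]
shift cm [-0.01  0.09 -0.12] rotvec [-0.0021 -0.001   0.0051]
```

```bash
python3 -m handwheel '[-0.4,0,0,0,0,0,5.5, -0.8,0,0,0,0,0,5.5, -0.8,0,0,0,0,0,5.5]'; python3 go.py 0 0 41
python3 - <<'E'
from h import *
from station import manip
d=manip.snapshot("side");np.savez("side6.npz",**d);crop(d,240,170,340,220,8,"pics/side6.png")
E
```

```text
t: 8.08
tcp_pos: [0.5874, 0.0868, 0.0425]
tool_rot: [-0.705, 0.045, -0.052, 0.706]
force: [3.1, 2.8, 5.4]
finger_gap: 0.644
t 8.0833 jig pos mm [ 3.20330015  0.68600455 42.53094262] F jig [2.68174615 3.17487344 5.44701925] gap 0.6438845022001648
tool axes
 [[ 0.991  0.01   0.137]
 [-0.137  0.     0.991]
 [ 0.01  -1.     0.002]]
shift cm [-0.32  0.15 -0.07] rotvec [-0.0016 -0.0009  0.0095]
```

View pics/side6.png

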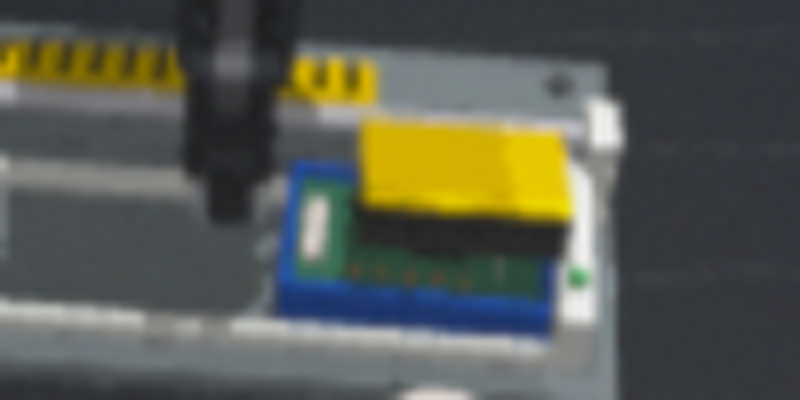

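The carrier stayed at the stop (far edge at crop x≈555), and the finger is clear at (230,215). Next I raise slowly.

```bash
python3 -m handwheel '[0,-0.2,0,0,0,0,5.5, 0,-0.4,0,0,0,0,5.5, 0,-0.6,0,0,0,0,5.5, 0,-0.8,0,0,0,0,5.5, 0,-1,0,0,0,0,5.5, 0,-1.2,0,0,0,0,5.5, 0,-1.4,0,0,0,0,5.5, 0,-1.6,0,0,0,0,5.5, 0,-1.8,0,0,0,0,5.5, 0,-2,0,0,0,0,5.5]';python3 -m handwheel '[0,-0.5,0,0,0,0,5.5, 0,-1.5,0,0,0,0,5.5, 0,-3,0,0,0,0,5.5, 0,-5,0,0,0,0,5.5, 0,-7,0,0,0,0,5.5, 0,-9,0,0,0,0,5.5, 0,-11,0,0,0,0,5.5, 0,-11,0,0,0,0,5.5]'; python3 -m handwheel '[-3,0,0,0,0,0,5.5, -6,0,0,0,0,0,5.5, -9,0,0,0,0,0,5.5, -12,0,0,0,0,0,5.5, -12,0,0,0,0,0,5.5]'
python3 - <<'E'
from h import *
from station import manip
for n in("side","top"):
    d=manip.snapshot(n);np.savez(f"{n}7.npz",**d)
    crop(d,*((240,170,340,220) if n=="side" else (210,130,290,200)),8,f"pics/{n}7.png")
E
```

```text
t: 8.97
tcp_pos: [0.5828, 0.0863, 0.0608]
tool_rot: [0.706, -0.049, 0.048, -0.705]
force: [0.4, -0.2, -0.0]
finger_gap: 0.638
t: 9.63
tcp_pos: [0.5862, 0.0866, 0.176]
tool_rot: [-0.705, 0.045, -0.051, 0.706]
force: [0.6, -0.1, 0.3]
finger_gap: 0.641
t: 10.05
tcp_pos: [0.4557, 0.1039, 0.1702]
tool_rot: [0.706, -0.052, 0.044, -0.705]
force: [-1.0, -0.3, -0.7]
finger_gap: 0.643
```

View pics/side7.png

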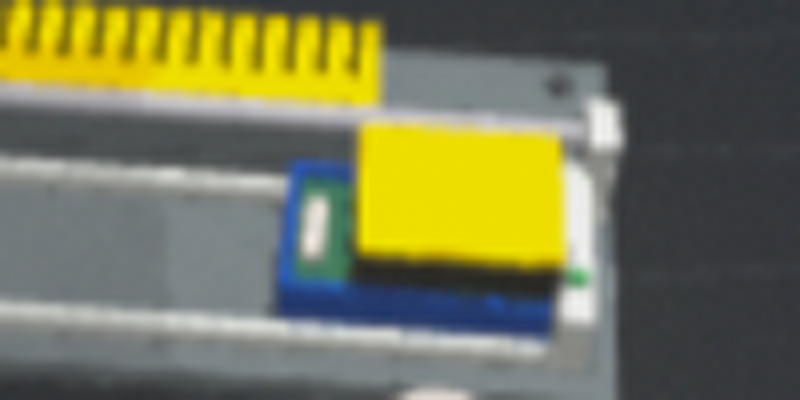

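View pics/top7.png

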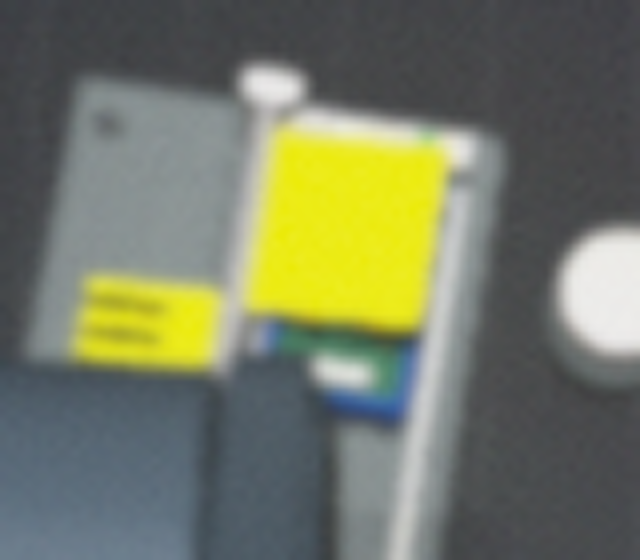

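```bash
python3 - <<'E'
from h import *
f=np.load("jig.npz");o,R=f["o"],f["R"]
for n,i in(("side",0),("side",5),("side",7),("top",0),("top",7)):
    d=load(n,i);m=mask(d,(105,120,50),(128,255,255))
    v,u=np.nonzero(m);w=ray(d,np.c_[u,v],.034);j=(w[:,:2]-o)@R*1000
    k=(abs(j[:,1]+35)<30)&(abs(j[:,0])<120)
    print(n,i,np.percentile(j[k,0],[0,2,98,100]).round(1),k.sum())
# other objects moved?
a,b=load("side",0),load("side",7)
df=cv2.absdiff(a["frame"],b["frame"]).max(2)>60
c=cv2.findContours(df.astype(np.uint8),0,2)[0]
print([cv2.boundingRect(k) for k in c if cv2.contourArea(k)>8])
E
```

```text
side 0 [-89.6 -89.  -10.   -9.1] 210
side 5 [19.4 19.8 97.  97.1] 141
side 7 [19.2 19.6 94.7 96.8] 147
top 0 [-89.8 -89.8 -10.9 -10.7] 30
top 7 [16.6 16.7 25.1 27. ] 19
[(284, 201, 27, 6), (210, 192, 6, 10), (275, 190, 10, 20), (229, 188, 35, 20), (213, 176, 8, 5), (261, 169, 27, 4), (233, 167, 23, 5), (221, 166, 11, 7), (31, 158, 99, 50), (16, 152, 21, 12), (127, 147, 6, 7), (0, 72, 136, 98), (161, 0, 64, 88), (87, 0, 15, 14), (0, 0, 32, 117)]
```

The side view says the near end is at x≈19.3 (home is 20), but the partly hidden top view reads 16.7. I'll move the arm clear and recheck.

```bash
python3 -m handwheel '[0,0,3,0,0,0,5.5, 0,0,6,0,0,0,5.5, 0,0,9,0,0,0,5.5, 0,-1,12,0,0,0,5.5, 0,-2,15,0,0,0,5.5, 0,-3,18,0,0,0,5.5, 0,-3,21,0,0,0,5.5, 0,-3,24,0,0,0,5.5, 0,-3,24,0,0,0,5.5]'
python3 - <<'E'
from h import *
from station import manip
f=np.load("jig.npz");o,R=f["o"],f["R"]
for n in("side","top"):
    d=manip.snapshot(n);np.savez(f"{n}8.npz",**d)
    crop(d,*((270,175,330,220) if n=="side" else (215,135,280,190)),12,f"pics/{n}8.png")
    m=mask(d,(105,120,50),(128,255,255))
    v,u=np.nonzero(m);w=ray(d,np.c_[u,v],.034);j=(w[:,:2]-o)@R*1000
    k=(abs(j[:,1]+35)<30)&(abs(j[:,0])<120)
    print(n,np.percentile(j[k,0],[0,2,98,100]).round(1),k.sum())
E
```

```text
t: 10.9
tcp_pos: [0.5003, 0.3463, 0.2018]
tool_rot: [-0.704, 0.045, -0.049, 0.707]
force: [1.4, 0.6, 0.4]
finger_gap: 0.648
side [19.2 19.6 94.7 96.8] 147
top [17.4 17.6 22.2 22.7] 28
```

View pics/top8.png

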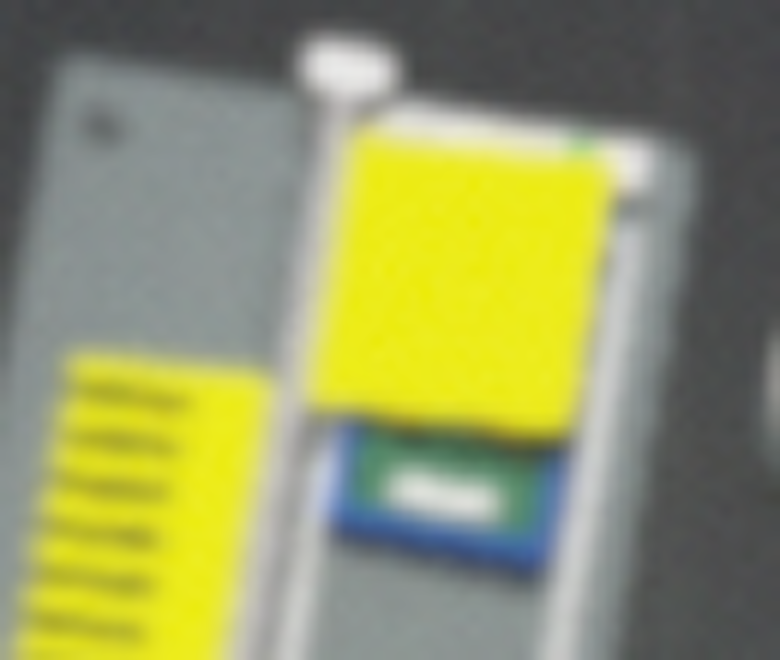

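View pics/side8.png

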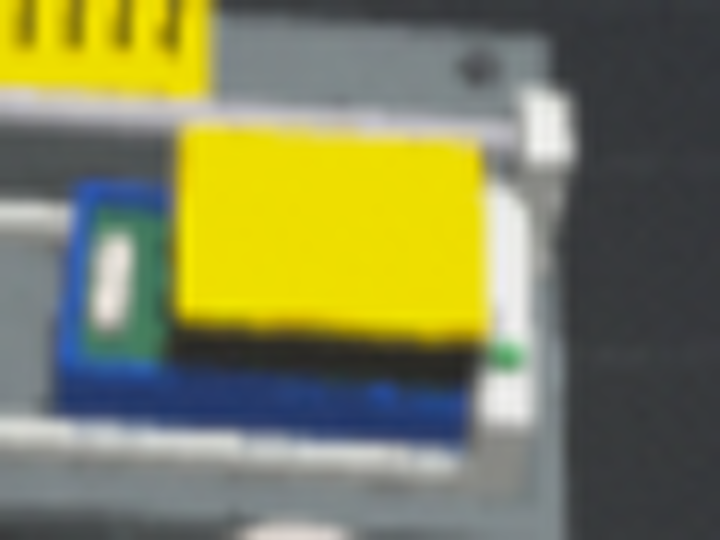

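```bash
python3 - <<'E'
from go import *
d=load("side",8)
for p in((100,-59,20),(100,-59,34),(20,-59,34),(20,-11,34),(100,-61,36),(20,-59,20)): print(p,((proj(d,tgt(*p))[0]-[270,175])*12+5.5).round(0))
print(manip.sense()["force"])
E
```

```text
(100, -59, 20) [469. 447.]
(100, -59, 34) [478. 403.]
(20, -59, 34) [ 65. 374.]
(20, -11, 34) [ 76. 188.]
(100, -61, 36) [479. 405.]
(20, -59, 20) [ 61. 418.]
[-0.56694344 -0.08418631 -0.79842704]
```

The projected home corners (469,447), (65,374) and (76,188) match the observed blue corners to within about 1 mm. The carrier is home and the foot rests on it.

```bash
python3 -c "
from station import manip
print(manip.sign_off())"
```

```text
the job is handed in; nothing more can be done
None
```

The board is loaded: the blue carrier is home against the back stop and the flap's foot is resting on it. The job was handed in at about 11 s of the 34 s allowed.

- **What I did:** I opened the fingers to 55 mm across the shaft and pressed the yellow bar down with the left fingertip. With the flap held wide open, I slid the carrier 109 mm with the right fingertip until it stopped moving. The force rose to about 13 N with no further travel. I then backed off, raised the fingers slowly so the flap closed, and moved the arm well clear.
- **Checks that agreed:** In the last side picture the carrier's corners fall within about 1 mm of where they should be at home (near end x ≈ 19.3 mm against 20). Its far end meets the stop, and the black foot sits on its top. The wrist force is back to the noise level.
- **Check that disagreed:** The coarser top view put the near end at about 17.5 mm. That is within one of its pixels (about 2.5 mm), and I trusted the side view and the stall.
- **Other objects:** A comparison of the first side picture with one taken after the flap closed, looking for large changes only, showed changes at the jig and in areas I took to be the arm and its shadow. I did not measure each object separately.

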